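# Sort the anodised casings into their trays

## Task

First lift the magenta casing off its pedestal, out through the round port in the top of the clear plastic guard box without knocking the box, and lay it in the tray with the magenta lining; only then sort the loose casings: blue to the blue lining, green to the green lining, and the bare silver one, which missed its colour bath, to the plain yellow rework tray. Lay each one gently, never dropped, flat and right way up in the middle of its tray, and let go.

Things in the scene. Friction and masses are not known exactly. Their poses are not given: they have to be found in the camera images.
- casing_magenta: Magenta anodised aluminium casing: flat bar 66 long (x), 24 wide (y), 14 high (z), about 30 g, rounded at +x, black plug at -x; pinch it across its upright 24 mm sides. Origin: centre of its underside. It starts on the pedestal inside the clear guard box, its long axis within 0.2 rad of the guard's x axis, its underside 25 above the table.
- casing_blue: Blue anodised aluminium casing: flat bar 66 long (x), 24 wide (y), 14 high (z), about 30 g, rounded at +x, black plug at -x; pinch it across its upright 24 mm sides. Origin: centre of its underside. It lies flat at any yaw on the cardboard sheet (3 mm thick) nearest the robot.
- casing_green: Green anodised aluminium casing: flat bar 66 long (x), 24 wide (y), 14 high (z), about 30 g, rounded at +x, black plug at -x; pinch it across its upright 24 mm sides. Origin: centre of its underside. It lies flat at any yaw on the cardboard sheet (3 mm thick) nearest the robot.
- casing_bare: Bare silver-grey aluminium (uncoloured) casing: flat bar 66 long (x), 24 wide (y), 14 high (z), about 30 g, rounded at +x, black plug at -x; pinch it across its upright 24 mm sides. Origin: centre of its underside. It lies flat at any yaw on the cardboard sheet (3 mm thick) nearest the robot.
- guard: Clear (milky-white) plastic guard box, fixed, 150 x 150, 70 high, grey base. Its 5 thick top has a central round port 120 in diameter, edged by a thin black ring. Under it an aluminium pedestal 40 (x) by 16 (y), top 25 above the table; narrower than the casing, so fingers pass down on both long sides. Origin: centre of the underside, on the table, z up.
- tray_magenta: White plastic tray, fixed to the table, 140 (x) by 130 (y) outside, rim 12 high and 4 thick, flat floor 6 above its underside. Origin: centre of its underside, on the table top (z = 0). Its floor is lined in magenta, with a flush grey patch 90 x 60 in the middle.
- tray_blue: White plastic tray, fixed to the table, 140 (x) by 130 (y) outside, rim 12 high and 4 thick, flat floor 6 above its underside. Origin: centre of its underside, on the table top (z = 0). Its floor is lined in blue, with a flush grey patch 90 x 60 in the middle.
- tray_green: White plastic tray, fixed to the table, 140 (x) by 130 (y) outside, rim 12 high and 4 thick, flat floor 6 above its underside. Origin: centre of its underside, on the table top (z = 0). Its floor is lined in green, with a flush grey patch 90 x 60 in the middle.
- tray_rework: Plain yellow plastic rework tray, fixed to the table, 140 (x) by 130 (y) outside, rim 12 high and 4 thick, flat floor 6 above its underside. Origin: centre of its underside, on the table top (z = 0). Its floor is all yellow.
Mind the look-alikes: they are no part of the job. Of the things that look like the casing_magenta, the smaller one is meant.

How it is judged:
By the outcome, as a careful person would: the job done as asked, in the order asked, and still so for the second after the job is handed in, with the robot touching nothing.
It also fails if it takes over 104 s, if anything falls off the work surface, if the arm or the gripper's body presses on something with over 40 N, if the wrist force passes 120 N, or if a joint passes its speed limit or range.

## Robot

A 7-joint arm with a two-finger parallel gripper is mounted at the origin on the work surface. World frame = base frame: x ahead of the robot, y to its left, z up, the work surface at z = 0. Lengths are in m, angles in rad, forces in N, time in s.
With the tool pointing down it reaches from about 0.425 to 0.875 m from the base axis. Payload 4.7 kg.
Tool frame: the origin (TCP) lies midway between the tips of the shut fingers; the grasp point (between the pads) lies 19 mm behind it (ctrl.grip_point_offset is the distance from the TCP to the grasp point, in m); z points along the fingers, y is the line along which they close (so a half turn about z gives the same grasp; the last joint's range is limited). The gripper opens to 87 mm and grips with 3 to 60 N. Pads are 19 mm wide; open, the fingers measure 117 mm over their backs; the gripper's body (75 mm by 190 mm) begins 51 mm behind the grasp point.
Start: joints at [-1.257, 0.321, -0.07, 1.45, 0.023, 1.371, -0.057], TCP at [0.192, 0.621, 0.223] pointing down, gripper open.
Joint ranges: [-2.86, 2.86], [-0.3, 2.09], [-1.38, 1.24], [0.06, 2.45], [-1.56, 4.7], [0.09, 2.05], [-2.69, 2.69]. Speed limits (rad/s): [2.57, 2.57, 3.14, 3.14, 3.14, 3.14, 3.14].

## Interface

Orientations are given as a rotation vector (axis times angle).
In Python, from bench import ctrl gives the robot as it stands.
- The arm moves only by the tool move_arm, never from a script. Its argument "increments" is text: rows parted by semicolons, each of 7 numbers parted by spaces: the shift along the world's x, y, z in mm, then the turn, a rotation vector about the world's x, y, z in degrees, then the closure in counts, from 0 (fully open) to 255 (shut). A call has exactly 8 rows; each row shifts and turns the commanded pose from where the row before left it; what a row does not reach is not made up. A row lasts 1/12 s, in which the tool goes at most 41.7 mm and 7.16 degrees, less where a joint would pass 70% of its speed; a pose out of reach is approached as far as the arm can. A call with a gripper value outside its range is refused whole. The fingers move at their own pace and stop on an object; "grip_force" is the grip in N (left out, the last holds). Time passes only in rows, so rows that do not move let the fingers close, or fill a call up. It gives the time, the measured TCP pose, the force, the opening and the grip force at its end, in the units of the state.
- ctrl.get_state(): the state, without advancing time (a new reading comes with each control period).
- ctrl.get_image(name): name is "side" or "top"; returns a dict with "frame" (400x640x3 uint8, red, green, blue), "depth" (400x640 float32, m along the optical axis (not along the pixel's ray), 0 where there is no reading), "fx", "fy", "cx", "cy" (pixels), "position" and "orientation" of the camera in the world. Camera axes: x right, y down, z forward; pixel columns grow to the right and rows downward; lengths in m; the calibration is good to about 2 mm. A picture is of the moment at which its call begins.
- ctrl.close_job(): hands the job in; it is judged then, once.
Trained networks look in a picture, given as the dict that the camera call returned (one of the last four; its "shot" number tells which), for a name from the list of things; names that differ only in an ending like _2 or _b are one class to them, and where a whole thing is asked for, a point or a joint stands for the part that bears it (a point fixed in the world has none). Each returns a list of dicts, best first, with "score" (0 to 1); they miss things now and then, are a little off and sometimes report something else, mostly with a low value. They report only what shows in the picture. A call takes as long as a camera call. They do not tell look-alikes from the thing itself.
- ctrl.find_in(target, picture): "centre" ([x, y, z] in m, in world coordinates, good to about 4 mm: the middle of the surface that is visible of it).
- ctrl.silhouettes(target, picture): "region" (400x640 bool, what is visible of it).
The state is a dict: "time": time; "joint_positions": joint angles; "qd": joint speeds; "joint_torque": joint torques, N m; "position": TCP position; "tool_rot": TCP orientation; "ft_force": force on the tool from outside, world axes, zero at the start; "torque": the same for the moment, N m; "grip_width": opening from 0.0 (shut) to 1.0 (fully open); "grip_force": force on a finger pad.
Only numpy, scipy, OpenCV 4.12 (cv2) and the standard library are available. Lean on these libraries where they do the work, as an engineer would, in place of code of your own. Each camera call takes 0.05 s, during which the arm holds its last target. There are 200 camera calls.

## Working session

There is one attempt and no reset: what is moved stays moved. The work goes in short steps, Python scripts to look and compute and a tool call to move; the robot and the scene stay as the last step left them, time stands still between calls to the robot, and variables do not carry over. Pictures are saved under pics/ and viewed, at most 14 in all, crops included, and the job is handed in when it is done.

Besides the shell and the picture viewer there is one more tool, called as name(argument=value, ...) on one line, values as JSON. move_arm: Moves the arm, as the interface text tells. Its arguments: {"type":"object","properties":{"increments":{"type":"string"},"grip_force":{"type":"number"}},"required":["increments"]}

```bash
mkdir -p pics; cat > h.py <<'E'
import numpy as np, cv2
from scipy.spatial.transform import Rotation as R
from bench import ctrl
def rot(p):
    o=np.array(p["orientation"],float)
    return o if o.shape==(3,3) else R.from_rotvec(o).as_matrix() if o.size==3 else R.from_quat(o).as_matrix()
def world(p,mask):
    v,u=np.nonzero(mask&(p["depth"]>0)); d=p["depth"][v,u]
    c=np.c_[(u-p["cx"])/p["fx"]*d,(v-p["cy"])/p["fy"]*d,d]
    return c@rot(p).T+np.array(p["position"]),np.c_[u,v]
def proj(p,X):
    c=(np.array(X)-p["position"])@rot(p); return c[0]/c[2]*p["fx"]+p["cx"],c[1]/c[2]*p["fy"]+p["cy"]
def save(p,n): cv2.imwrite(f"pics/{n}.png",cv2.cvtColor(p["frame"],cv2.COLOR_RGB2BGR))
E
python3 - <<'E'
from h import *
s=ctrl.get_state();print({k:np.round(s[k],3).tolist() for k in s})
for n in("top","side"):
    p=ctrl.get_image(n);save(p,n+"0");print(n,p["position"],p["orientation"],p["fx"])
    for t in "casing_magenta casing_blue casing_green casing_bare guard tray_magenta tray_blue tray_green tray_rework".split():
        for f in ctrl.find_in(t,p)[:4]: print(t,np.round(f["centre"],3),round(f["score"],2),np.round(proj(p,f["centre"])))
E
```

```text
{'time': 0.0, 'joint_positions': [-1.257, 0.322, -0.07, 1.452, 0.023, 1.371, -0.057], 'qd': [0.0, 0.002, -0.0, -0.0, -0.001, -0.001, 0.0], 'joint_torque': [-0.0, -49.128, -0.404, -31.254, -0.064, 0.044, 0.0], 'position': [0.192, 0.62, 0.221], 'tool_rot': [-0.469, -3.106, 0.003], 'ft_force': [-0.155, 0.126, -0.191], 'torque': [0.035, 0.002, 0.015], 'grip_force': 0.0, 'grip_width': 1.001}
top [ 0.39032042 -0.00883556  1.30517029] [-2.18383457  2.19649412 -0.07106451] 520.4024056993743
casing_magenta [0.286 0.193 0.022] 0.81 [236. 278.]
casing_magenta [0.644 0.011 0.038] 0.66 [310. 132.]
casing_blue [ 0.442 -0.254  0.016] 0.69 [417. 214.]
casing_blue [ 0.57  -0.41   0.006] 0.16 [478. 163.]
casing_green [0.438 0.238 0.018] 0.52 [218. 216.]
casing_bare [0.445 0.022 0.019] 0.74 [306. 213.]
guard [0.657 0.012 0.073] 0.91 [309. 124.]
guard [0.552 0.409 0.01 ] 0.5 [151. 171.]
tray_magenta [0.62  0.206 0.006] 0.56 [233. 144.]
tray_blue [ 0.623 -0.202  0.005] 0.59 [395. 142.]
tray_rework [ 0.571 -0.413  0.004] 0.75 [479. 162.]
side [ 0.02694586 -0.46645402  0.72641995] [-2.25248351  0.86608286 -0.34655204] 390.70265968755973
casing_magenta [0.28  0.188 0.021] 0.9 [219. 206.]
casing_magenta [0.651 0.005 0.039] 0.67 [377. 170.]
casing_blue [ 0.443 -0.252  0.02 ] 0.77 [400. 283.]
casing_green [0.43  0.235 0.019] 0.69 [258. 170.]
casing_bare [0.445 0.019 0.022] 0.72 [315. 210.]
guard [0.649 0.004 0.044] 0.96 [377. 169.]
guard [0.549 0.405 0.007] 0.67 [257. 128.]
tray_magenta [0.614 0.208 0.003] 0.59 [316. 150.]
tray_blue [ 0.617 -0.203  0.003] 0.7 [431. 231.]
tray_green [0.549 0.403 0.009] 0.57 [258. 128.]
tray_rework [ 0.572 -0.41   0.006] 0.59 [499. 300.]
```

View pics/top0.png

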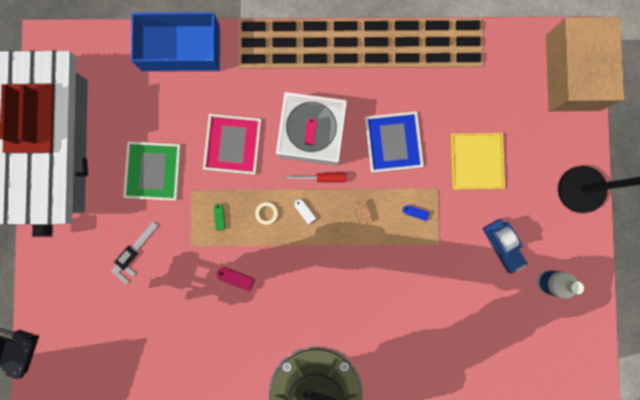

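```bash
python3 - <<'E'
import cv2
a=cv2.imread("pics/top0.png")
c=lambda x,y,w,h,s:cv2.resize(a[y:y+h,x:x+w],None,fx=s,fy=s,interpolation=cv2.INTER_CUBIC)
cv2.imwrite("pics/crop0.png",cv2.vconcat([c(180,80,260,100,3),c(180,190,260,100,3)]))
E
```

```text
(no output)
```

View pics/crop0.png

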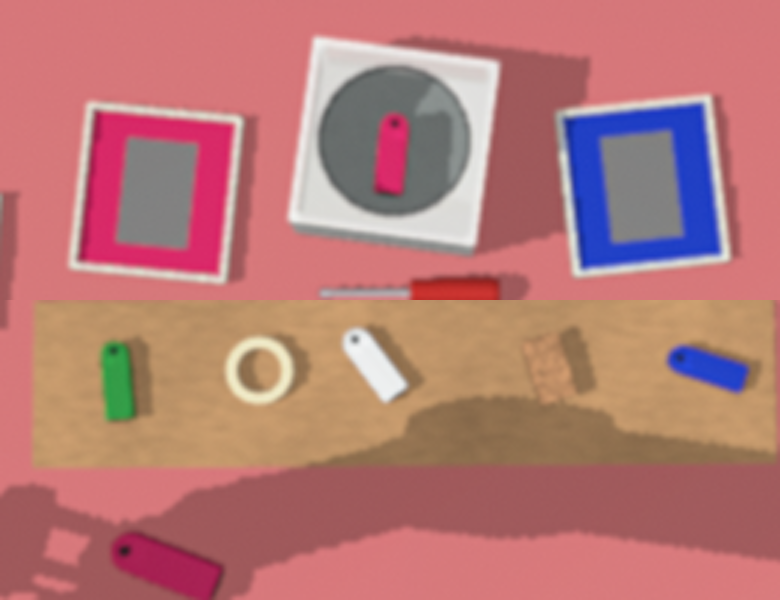

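The top view has world +x up and +y left. There are two magenta casings: the small bright one inside the guard at (310,132), and a bigger, darker one on the table at (236,278). The guard one is meant, since it is smaller and sits on the pedestal; the crop confirms it. The silver casing at (305,211) is the bare one; the cork block at (364,212) and the tape roll are clutter.

```bash
cat >> h.py <<'E'
def rect(P):
    (c,(w,h),a)=cv2.minAreaRect((P[:,:2]*1000).astype(np.float32))
    if w<h: w,h,a=h,w,a+90
    return np.round([*c,w,h,(a+90)%180-90],1)
def pose(p,t,near,zr):
    for s in ctrl.silhouettes(t,p):
        X,uv=world(p,s["region"])
        if len(X)<30 or np.hypot(*(np.median(X,0)[:2]-near))>.06: continue
        k=(X[:,2]>zr[0])&(X[:,2]<zr[1])
        if k.sum()<20: print(t,"z?",np.median(X[:,2]));continue
        r=rect(X[k]); 
        return r,round(np.median(X[k,2]),4),k.sum(),round(s["score"],2)
E
python3 - <<'E'
from h import *
Q=[("casing_magenta",(.647,.008),(.03,.05)),("casing_blue",(.442,-.253),(.011,.03)),("casing_green",(.434,.236),(.011,.03)),("casing_bare",(.445,.02),(.011,.03)),
("guard",(.655,.01),(.06,.085)),("tray_magenta",(.618,.207),(-.004,.025)),("tray_blue",(.62,-.202),(-.004,.025)),("tray_green",(.549,.405),(-.004,.025)),("tray_rework",(.571,-.411),(-.004,.025))]
for n in("top","side"):
    p=ctrl.get_image(n)
    for t,c,z in Q: print(n,t,pose(p,t,c,z))
E
```

```text
top casing_magenta (array([645.4,  10.5,  63.2,  22.6,  -3.5]), np.float64(0.0383), np.int64(214), 0.83)
top casing_blue (array([ 445.6, -249.3,   63.9,   23.9,   70. ]), np.float64(0.0157), np.int64(228), 0.8)
top casing_green (array([437.1, 237.9,  65.3,  24.5,   4.8]), np.float64(0.0162), np.int64(236), 0.54)
top casing_bare (array([450.7,  26.6,  63.9,  23.4,  36.7]), np.float64(0.016), np.int64(227), 0.55)
top guard (array([650.4,   7.2, 151. , 149.8,  -7.9]), np.float64(0.069), np.int64(1976), 0.55)
top tray_magenta (array([620.3, 208.1, 140.8, 135.9,  -6. ]), np.float64(0.0055), np.int64(2897), 0.65)
top tray_blue (array([ 625.3, -200.5,  145.9,  135. ,    4.4]), np.float64(0.0055), np.int64(2887), 0.92)
top tray_green (array([552.9, 411.7, 142.2, 142.2,  -3. ]), np.float64(0.0055), np.int64(3050), 0.92)
top tray_rework (array([ 575. , -410.8,  146.4,  138.2,    1.8]), np.float64(0.0052), np.int64(2992), 0.58)
side casing_magenta (array([649.3,   7.6,  52.7,  23.2,  -9.5]), np.float64(0.0385), np.int64(126), 0.65)
side casing_blue (array([ 444.9, -249.4,   66. ,   24.9,   72. ]), np.float64(0.0162), np.int64(311), 0.62)
side casing_green (array([436.3, 238.8,  65.8,  25.4,   5. ]), np.float64(0.0165), np.int64(164), 0.77)
side casing_bare (array([449.8,  27.4,  65.6,  24.2,  36.9]), np.float64(0.0167), np.int64(194), 0.46)
side guard (array([650.3,   8.3, 153.4, 153.3,  -8.2]), np.float64(0.0692), np.int64(1355), 0.74)
side tray_magenta (array([619.5, 209. , 142.8, 134.7,  -5.1]), np.float64(0.006), np.int64(1496), 0.6)
side tray_blue (array([ 628.6, -195.2,  156.1,  138. ,    5.4]), np.float64(0.0058), np.int64(2723), 0.72)
side tray_green (array([559.2, 416.7, 153.6, 153.2,  86.9]), np.float64(0.0062), np.int64(1320), 0.73)
side tray_rework (array([ 5.786e+02, -4.059e+02,  1.551e+02,  1.338e+02,  5.000e-01]), np.float64(0.0057), np.int64(4164), 0.84)
```

move_arm(increments="24 -33 0 0 0 1 115; 24 -33 0 0 0 1 115; 24 -33 0 0 0 1 115; 24 -33 0 0 0 1 115; 24 -33 0 0 0 1 115; 24 -33 0 0 0 1 115; 24 -33 0 0 0 1 115; 24 -33 0 0 0 1 115", grip_force=20)

```text
time: 2.67
position: [0.3849, 0.3553, 0.2229]
tool_rot: [0.25, 3.131, 0.001]
ft_force: [0.8, 0.7, 0.6]
grip_width: 0.566
grip_force: 0.0
```

```bash
cat >> h.py <<'E'
def tool():
    s=ctrl.get_state();M=R.from_rotvec(s["tool_rot"]).as_matrix()
    print("t",round(s["time"],2),"pos",np.round(np.array(s["position"])*1000,1),"closing",round(np.degrees(np.arctan2(M[1,1],M[0,1])),1),"tilt",np.round(np.degrees(np.arcsin(M[:2,2])),2),"w",round(s["grip_width"]*87,1),"gf",s["grip_force"],"F",np.round(s["ft_force"],1),"j7",round(s["joint_positions"][6],2))
E
python3 - <<'E'
from h import *
tool()
p=ctrl.get_image("top")
Q=[("tray_magenta",(.62,.208)),("tray_blue",(.624,-.201)),("tray_green",(.553,.41)),("tray_rework",(.574,-.411))]
for t,c in Q:
    X,uv=world(p,p["depth"]>0)
    k=np.hypot(*(X[:,:2]-c).T)<.1
    col=p["frame"][uv[:,1],uv[:,0]].astype(int); hs=col.max(1)-col.min(1)
    q=k&(hs<40)&(X[:,2]<.008)&(np.hypot(*(X[:,:2]-c).T)<.058)
    if t=="tray_rework": q=k&(col[:,0]-col[:,2]>100)&(col[:,1]-col[:,2]>70)
    if q.sum()>30: print(t,rect(X[q]),np.round(np.median(X[q],0)*1000,1),q.sum())
E
```

```text
t 2.67 pos [384.9 355.3 222.9] closing 80.9 tilt [0.03 0.05] w 49.3 gf 0.0 F [0.8 0.7 0.6] j7 0.62
tray_magenta [621.3 208.2  86.4  57.   -5.6] [620.8 207.8   4.7] 625
tray_blue [ 624.4 -199.1   87.5   57.8    5.9] [ 623.9 -199.1    4.6] 671
tray_green [553.8 409.7  89.8  61.4  -4.1] [553.7 409.7   4.7] 715
tray_rework [ 576.  -408.6  142.8  132.2    1. ] [ 574.8 -410.4    5.4] 2871
```

move_arm(increments="24 -32 0 0 0 1 115; 24 -32 0 0 0 1 115; 24 -32 0 0 0 1 115; 24 -32 0 0 0 1 115; 24 -32 0 0 0 1 115; 24 -32 0 0 0 0 115; 24 -32 0 0 0 0 115; 24 -32 0 0 0 0 115")

```text
time: 3.38
position: [0.577, 0.0997, 0.223]
tool_rot: [0.114, 3.139, 0.001]
ft_force: [0.5, 0.5, -0.3]
grip_width: 0.553
grip_force: 0.0
```

move_arm(increments="23 -30 -10 0 0 0 115; 23 -30 -15 0 0 0 115; 22 -30 -20 0 0 0 115; 0 0 -25 0 0 0 115; 0 0 -23 0 0 0 115; 0 0 0 0 0 0 115; 0 0 0 0 0 0 115; 0 0 0 0 0 0 115")

```text
time: 4.05
position: [0.6444, 0.0122, 0.1313]
tool_rot: [0.113, 3.138, 0.001]
ft_force: [-0.1, -0.5, 0.0]
grip_width: 0.549
grip_force: 0.0
```

```bash
python3 - <<'E'
from h import *
tool()
p=ctrl.get_image("side");a=p["frame"][90:250,250:480]
cv2.imwrite("pics/s1.png",cv2.cvtColor(cv2.resize(a,None,fx=3,fy=3,interpolation=cv2.INTER_CUBIC),4))
E
```

```text
t 4.05 pos [644.4  12.2 131.3] closing 85.9 tilt [0.11 0.03] w 47.8 gf 0.0 F [-0.1 -0.5  0. ] j7 1.57
```

View pics/s1.png

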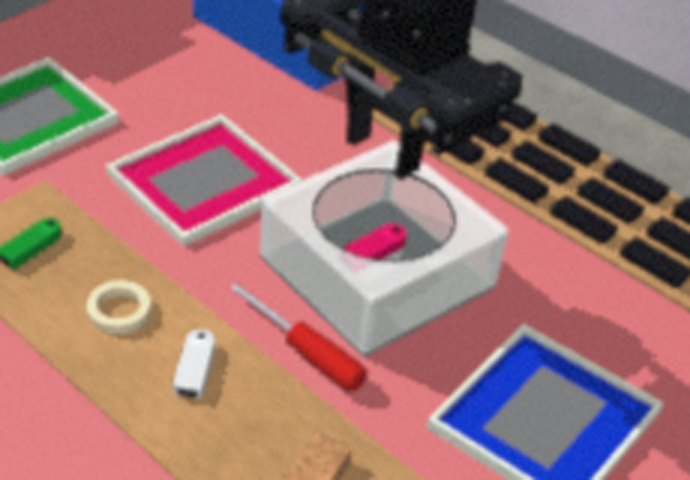

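The view shows the gripper centred above the port, fingers at crop (360,120)/(410,160), casing at (380,243). I'm going down.

move_arm(increments="1 -2 -15 0 0 0 115; 0 0 -20 0 0 0 115; 0 0 -20 0 0 0 115; 0 0 -20 0 0 0 115; 0 0 -15 0 0 0 115; 0 0 -13 0 0 0 115; 0 0 0 0 0 0 115; 0 0 0 0 0 0 115")

```text
time: 4.77
position: [0.6451, 0.0098, 0.0276]
tool_rot: [0.114, 3.139, 0.0]
ft_force: [0.0, -0.4, 0.2]
grip_width: 0.552
grip_force: 0.0
```

move_arm(increments="0 0 0 0 0 0 255; 0 0 0 0 0 0 255; 0 0 0 0 0 0 255; 0 0 0 0 0 0 255; 0 0 0 0 0 0 255; 0 0 0 0 0 0 255; 0 0 0 0 0 0 255; 0 0 0 0 0 0 255")

```text
time: 5.43
position: [0.6451, 0.0095, 0.0275]
tool_rot: [0.114, 3.139, 0.0]
ft_force: [0.1, 0.1, 5.1]
grip_width: 0.275
grip_force: 19.8
```

move_arm(increments="0 0 4 0 0 0 255; 0 0 12 0 0 0 255; 0 0 18 0 0 0 255; 0 0 20 0 0 0 255; 0 0 20 0 0 0 255; 0 0 20 0 0 0 255; 0 0 18 0 0 0 255; 0 0 5 0 0 0 255")

```text
time: 6.1
position: [0.6466, 0.0092, 0.148]
tool_rot: [0.115, 3.134, 0.001]
ft_force: [0.5, -0.1, 1.0]
grip_width: 0.275
grip_force: 19.8
```

```bash
python3 - <<'E'
from h import *
tool()
p=ctrl.get_image("side");a=p["frame"][90:250,250:480]
cv2.imwrite("pics/s2.png",cv2.cvtColor(cv2.resize(a,None,fx=3,fy=3,interpolation=cv2.INTER_CUBIC),4))
E
```

```text
t 6.1 pos [646.6   9.2 148. ] closing 85.8 tilt [0.32 0.04] w 23.9 gf 19.819803535938263 F [ 0.5 -0.1  1. ] j7 1.57
```

View pics/s2.png

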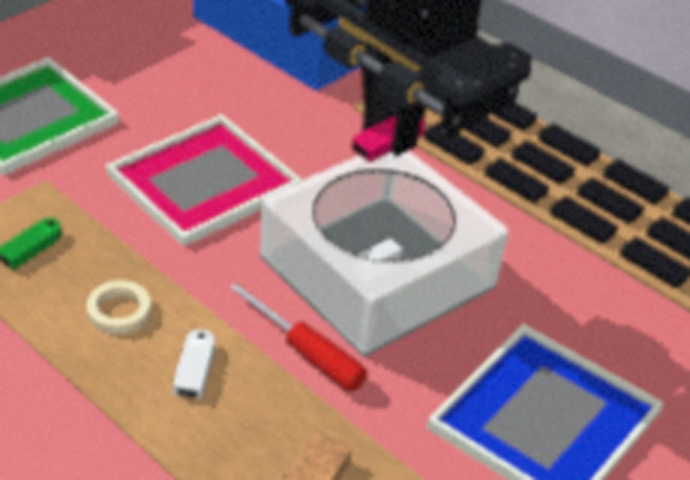

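move_arm(increments="-2 18 0 0 0 0 255; -5 35 0 0 0 0 255; -5 36 0 0 0 -1 255; -5 36 0 0 0 0 255; -4 36 0 0 0 0 255; -3 25 0 0 0 0 255; -1 13 0 0 0 0 255; 0 0 0 0 0 0 255")

```text
time: 6.82
position: [0.6181, 0.2129, 0.1425]
tool_rot: [-0.132, -3.137, -0.002]
ft_force: [0.8, 0.4, -1.2]
grip_width: 0.269
grip_force: 19.8
```

move_arm(increments="0 0 -15 0 0 0 255; 0 0 -25 0 0 0 255; 0 0 -25 0 0 0 255; 0 0 -25 0 0 0 255; 0 0 -20 0 0 0 255; 0 0 -10 0 0 0 255; 0 0 0 0 0 0 255; 0 0 0 0 0 0 255")

```text
time: 7.48
position: [0.6202, 0.2065, 0.0239]
tool_rot: [-0.145, -3.138, 0.002]
ft_force: [0.9, 1.1, 0.1]
grip_width: 0.273
grip_force: 19.8
```

move_arm(increments="0 1 -5 0 0 0 255; 0 0 -5 0 0 0 255; 0 0 -3 0 0 0 255; 0 0 -2 0 0 0 255; 0 0 0 0 0 0 255; 0 0 0 0 0 0 255; 0 0 0 0 0 0 255; 0 0 0 0 0 0 255")

```text
time: 8.15
position: [0.6198, 0.2095, 0.0091]
tool_rot: [0.142, 3.138, 0.0]
ft_force: [0.1, -0.4, -0.4]
grip_width: 0.275
grip_force: 19.8
```

move_arm(increments="0 0 -0.5 0 0 0 255; 0 0 0 0 0 0 255; 0 0 0 0 0 0 255; 0 0 0 0 0 0 170; 0 0 0 0 0 0 115; 0 0 0 0 0 0 115; 0 0 0 0 0 0 115; 0 0 0 0 0 0 115")

```text
time: 8.82
position: [0.6196, 0.2094, 0.0083]
tool_rot: [-0.142, -3.138, 0.0]
ft_force: [-0.1, -0.4, 0.3]
grip_width: 0.516
grip_force: 0.0
```

move_arm(increments="0 0 8 0 0 0 115; 0 0 15 0 0 0 115; 0 0 20 0 0 0 115; 0 0 20 0 0 0 115; 0 0 15 0 0 0 115; 0 0 5 0 0 0 115; -20 5 0 0 0 2 115; -25 5 0 0 0 3 115")

```text
time: 9.48
position: [0.5759, 0.2185, 0.0919]
tool_rot: [0.006, 3.139, -0.0]
ft_force: [-0.2, -0.0, 0.3]
grip_width: 0.547
grip_force: 0.0
```

move_arm(increments="-30 4 0 0 0 2 115; -30 4 0 0 0 2 115; -30 4 0 0 0 1 115; -25 4 0 0 0 0 115; -15 2 0 0 0 0 115; -7 0 -5 0 0 0 115; 0 0 -10 0 0 0 115; 0 0 0 0 0 0 115")

```text
time: 10.15
position: [0.4372, 0.2365, 0.0744]
tool_rot: [0.132, -3.137, 0.002]
ft_force: [0.2, 0.0, -1.1]
grip_width: 0.549
grip_force: 0.0
```

```bash
python3 - <<'E'
from h import *
tool()
p=ctrl.get_image("side");save(p,"s3")
print(pose(p,"casing_magenta",(.62,.208),(.015,.03)))
E
```

```text
t 10.15 pos [437.2 236.5  74.4] closing 94.8 tilt [-0.09 -0.09] w 47.8 gf 0.0 F [ 0.2  0.  -1.1] j7 1.14
(array([618.9, 210.1,  61.6,  25. ,  -9.4]), np.float64(0.0193), np.int64(127), 0.63)
```

View pics/s3.png

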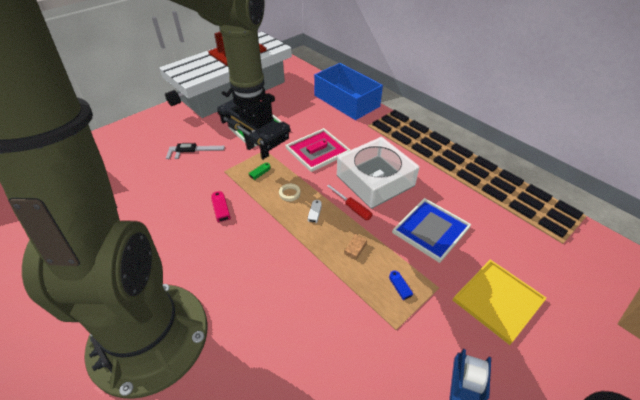

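The magenta casing lies in its tray at (317,146). The gripper is above the green casing at (259,171).

move_arm(increments="0 1.5 -15 0 0 0 115; 0 0 -18 0 0 0 115; 0 0 -15 0 0 0 115; 0 0 -10 0 0 0 115; 0 0 -6 0 0 0 115; 0 0 -3 0 0 0 115; 0 0 0 0 0 0 115; 0 0 0 0 0 0 115")

```text
time: 10.92
position: [0.4383, 0.2391, 0.0098]
tool_rot: [-0.132, 3.138, 0.001]
ft_force: [-0.6, 0.8, -1.5]
grip_width: 0.546
grip_force: 0.0
```

move_arm(increments="-1 -1 -3.5 0 0 0 115; 0 0 0 0 0 0 115; 0 0 0 0 0 0 255; 0 0 0 0 0 0 255; 0 0 0 0 0 0 255; 0 0 0 0 0 0 255; 0 0 0 0 0 0 255; 0 0 0 0 0 0 255")

```text
time: 11.58
position: [0.4368, 0.238, 0.006]
tool_rot: [-0.132, 3.139, 0.0]
ft_force: [-1.1, -0.3, 0.9]
grip_width: 0.269
grip_force: 20.0
```

move_arm(increments="0 0 4 0 0 0 255; 0 0 10 0 0 0 255; 0 0 18 0 0 0 255; 0 0 18 0 0 0 255; 0 0 15 0 0 0 255; 0 0 10 0 0 0 255; 0 0 0 0 0 0 255; 0 0 0 0 0 0 255")

```text
time: 12.25
position: [0.437, 0.2382, 0.0814]
tool_rot: [-0.132, 3.138, 0.002]
ft_force: [-0.5, -0.4, -0.2]
grip_width: 0.274
grip_force: 20.0
```

move_arm(increments="12 18 0 0 0 -1 255; 20 29 0 0 0 -2 255; 22 32 0 0 0 -2 255; 22 32 0 0 0 -2 255; 20 29 0 0 0 -2 255; 14 21 0 0 0 0 255; 7 10 0 0 0 0 255; 0 0 0 0 0 0 255")

```text
time: 12.92
position: [0.5534, 0.4114, 0.0784]
tool_rot: [-0.11, -3.138, 0.001]
ft_force: [-0.9, -0.1, 1.3]
grip_width: 0.272
grip_force: 20.0
```

move_arm(increments="0 0 -10 0 0 0 255; 0 0 -18 0 0 0 255; 0 0 -18 0 0 0 255; 0 0 -12 0 0 0 255; 0 0 -6 0 0 0 255; 0 0 -3 0 0 0 255; 0 0 0 0 0 0 255; 0 0 0 0 0 0 255")

```text
time: 13.58
position: [0.5541, 0.409, 0.0146]
tool_rot: [0.115, 3.139, 0.001]
ft_force: [-0.2, 0.3, -0.6]
grip_width: 0.272
grip_force: 20.0
```

move_arm(increments="0 0.5 -3 0 0 0 255; 0 0 -1.5 0 0 0 255; 0 0 -1 0 0 0 255; 0 0 0 0 0 0 255; 0 0 0 0 0 0 255; 0 0 0 0 0 0 170; 0 0 0 0 0 0 115; 0 0 0 0 0 0 115")

```text
time: 14.25
position: [0.5536, 0.4093, 0.0081]
tool_rot: [-0.115, -3.139, 0.0]
ft_force: [-0.5, 0.1, 0.3]
grip_width: 0.41
grip_force: 0.0
```

move_arm(increments="0 0 0 0 0 0 115; 0 0 8 0 0 0 115; 0 0 15 0 0 0 115; 0 0 20 0 0 0 115; 0 0 20 0 0 0 115; 0 0 15 0 0 0 115; 0 0 5 0 0 0 115; 0 0 0 0 0 0 115")

```text
time: 14.92
position: [0.5551, 0.4104, 0.0946]
tool_rot: [0.114, 3.136, 0.005]
ft_force: [0.6, 0.8, -0.0]
grip_width: 0.542
grip_force: 0.0
```

```bash
python3 - <<'E'
from h import *
tool()
E
```

```text
t 14.92 pos [555.1 410.4  94.6] closing 85.8 tilt [0.22 0.18] w 47.1 gf 0.0 F [ 0.6  0.8 -0. ] j7 0.91
```

move_arm(increments="-5 -18 0 0 0 3 115; -10 -36 0 0 0 5 115; -10 -38 0 0 0 5 115; -10 -38 0 0 0 5 115; -10 -38 0 0 0 5 115; -10 -38 0 0 0 5 115; -10 -38 0 0 0 5 115; -10 -38 0 0 0 5 115")

```text
time: 15.58
position: [0.4772, 0.1255, 0.0906]
tool_rot: [0.92, -3.002, -0.0]
ft_force: [0.9, -0.5, -0.1]
grip_width: 0.547
grip_force: 0.0
```

move_arm(increments="-10 -38 0 0 0 3 115; -10 -33 0 0 0 0 115; -6 -20 -5 0 0 0 115; -3 -10 -10 0 0 0 115; 0 0 -10 0 0 0 115; 0 0 0 0 0 0 115; 0 0 0 0 0 0 115; 0 0 0 0 0 0 115")

```text
time: 16.25
position: [0.45, 0.0281, 0.0661]
tool_rot: [0.996, -2.979, -0.0]
ft_force: [-0.6, -0.2, 0.6]
grip_width: 0.548
grip_force: 0.0
```

```bash
python3 - <<'E'
from h import *
tool()
p=ctrl.get_image("side");a=p["frame"][90:250,200:430]
cv2.imwrite("pics/s4.png",cv2.cvtColor(cv2.resize(a,None,fx=3,fy=3,interpolation=cv2.INTER_CUBIC),4))
print(pose(p,"casing_bare",(.45,.027),(.011,.03)))
print(pose(p,"casing_green",(.5537,.4097),(.015,.03)))
E
```

```text
t 16.25 pos [450.   28.1  66.1] closing 127.0 tilt [-0.03 -0.01] w 47.6 gf 0.0 F [-0.6 -0.2  0.6] j7 2.11
(array([449.4,  26.3,  64.7,  23.5,  36.5]), np.float64(0.0164), np.int64(196), 0.63)
(array([554.6, 410.1,  64.8,  25.1,  -4.9]), np.float64(0.0194), np.int64(115), 0.7)
```

View pics/s4.png

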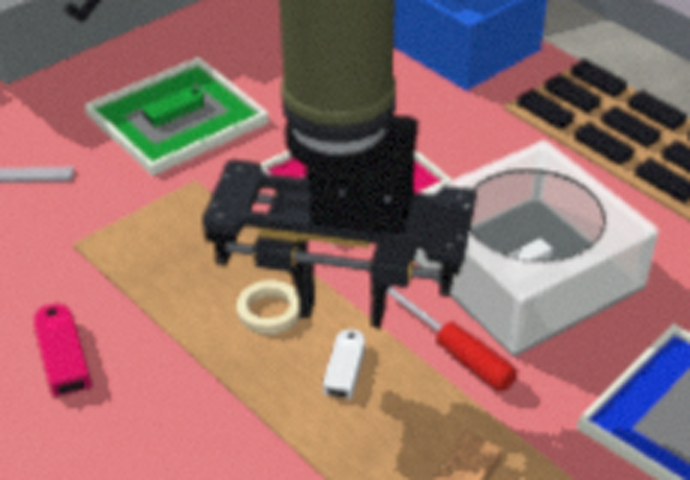

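Green lies in its tray, and the fingers straddle the silver casing at crop (344,362).

move_arm(increments="0 -1 -15 0 0 0 115; 0 0 -18 0 0 0 115; 0 0 -13 0 0 0 115; 0 0 -8 0 0 0 115; 0 0 -4 0 0 0 115; 0 0 -2 0 0 0 115; 0 0 0 0 0 0 115; 0 0 0 0 0 0 115")

```text
time: 17.07
position: [0.4503, 0.0256, 0.0069]
tool_rot: [-0.992, 2.98, -0.0]
ft_force: [0.7, -0.2, 0.2]
grip_width: 0.547
grip_force: 0.0
```

move_arm(increments="0 0 0 0 0 0 255; 0 0 0 0 0 0 255; 0 0 0 0 0 0 255; 0 0 0 0 0 0 255; 0 0 0 0 0 0 255; 0 0 0 0 0 0 255; 0 0 0 0 0 0 255; 0 0 0 0 0 0 255")

```text
time: 17.73
position: [0.4498, 0.0255, 0.0065]
tool_rot: [-0.992, 2.981, 0.0]
ft_force: [-0.2, -0.2, 2.5]
grip_width: 0.272
grip_force: 20.0
```

move_arm(increments="0 0 4 0 0 0 255; 0 0 10 0 0 0 255; 0 0 18 0 0 0 255; 0 0 20 0 0 0 255; 0 0 20 0 0 0 255; 0 0 15 0 0 0 255; 0 0 8 0 0 0 255; 0 0 0 0 0 0 255")

```text
time: 18.4
position: [0.4512, 0.0256, 0.1036]
tool_rot: [-0.991, 2.977, -0.0]
ft_force: [0.3, 0.6, -1.6]
grip_width: 0.274
grip_force: 20.0
```

move_arm(increments="5 -16 0 0 0 -1 255; 9 -32 0 0 0 -3 255; 10 -38 0 0 0 -4 255; 11 -38 0 0 0 -4 255; 11 -38 0 0 0 -4 255; 11 -38 0 0 0 -4 255; 11 -38 0 0 0 -4 255; 11 -38 0 0 0 -4 255")

```text
time: 19.07
position: [0.5278, -0.2533, 0.1001]
tool_rot: [0.235, -3.131, 0.0]
ft_force: [0.2, 0.6, 0.2]
grip_width: 0.275
grip_force: 20.0
```

move_arm(increments="11 -38 0 0 0 -4 255; 11 -38 0 0 0 -3 255; 10 -38 0 0 0 0 255; 8 -28 0 0 0 0 255; 4 -14 0 0 0 0 255; 1.5 -4 0 0 0 0 255; 0 0 0 0 0 0 255; 0 0 0 0 0 0 255")

```text
time: 19.73
position: [0.5735, -0.4098, 0.1001]
tool_rot: [0.05, -3.139, -0.002]
ft_force: [0.1, 0.1, -1.1]
grip_width: 0.27
grip_force: 20.0
```

```bash
python3 - <<'E'
from h import *
tool()
E
```

```text
t 19.73 pos [ 573.5 -409.8  100.1] closing 91.8 tilt [-0.11  0.09] w 23.5 gf 19.999999701976776 F [ 0.1  0.1 -1.1] j7 2.42
```

move_arm(increments="1 -1 -12 0 0 0 255; 0 0 -20 0 0 0 255; 0 0 -22 0 0 0 255; 0 0 -16 0 0 0 255; 0 0 -10 0 0 0 255; 0 0 -5 0 0 0 255; 0 0 0 0 0 0 255; 0 0 0 0 0 0 255")

```text
time: 20.4
position: [0.5756, -0.4117, 0.0169]
tool_rot: [-0.05, 3.141, -0.001]
ft_force: [0.9, 0.3, -0.2]
grip_width: 0.274
grip_force: 20.0
```

move_arm(increments="0 0 -4 0 0 0 255; 0 0 -2 0 0 0 255; 0 0 -1 0 0 0 255; 0 0 0 0 0 0 255; 0 0 0 0 0 0 255; 0 0 0 0 0 0 255; 0 0 0 0 0 0 255; 0 0 0 0 0 0 255")

```text
time: 21.07
position: [0.5754, -0.4118, 0.0097]
tool_rot: [-0.05, 3.141, -0.0]
ft_force: [0.3, 0.1, 2.1]
grip_width: 0.273
grip_force: 20.0
```

Touching (2 N). I'm releasing.

move_arm(increments="0 0 0 0 0 0 190; 0 0 0 0 0 0 170; 0 0 0 0 0 0 115; 0 0 0 0 0 0 115; 0 0 0 0 0 0 115; 0 0 8 0 0 0 115; 0 0 15 0 0 0 115; 0 0 20 0 0 0 115")

```text
time: 21.73
position: [0.5744, -0.411, 0.0524]
tool_rot: [0.05, -3.139, -0.002]
ft_force: [-0.5, -0.1, -0.1]
grip_width: 0.544
grip_force: 0.0
```

move_arm(increments="0 0 20 0 0 0 115; 0 0 15 0 0 -3 115; 0 0 5 0 0 -6 115; -5 5 0 0 0 -7 115; -10 12 0 0 0 -7 115; -12 14 0 0 0 -7 115; -12 14 0 0 0 -7 115; -12 14 0 0 0 -7 115")

```text
time: 22.4
position: [0.524, -0.3524, 0.0939]
tool_rot: [1.139, 2.926, 0.001]
ft_force: [0.4, -0.1, 0.6]
grip_width: 0.549
grip_force: 0.0
```

move_arm(increments="-12 14 0 0 0 -7 115; -12 14 0 0 0 -7 115; -12 14 0 0 0 -7 115; -12 14 0 0 0 -7 115; -12 14 0 0 0 -7 115; -10 12 0 0 0 -7 115; -6 12 0 0 0 -7 115; -3 8 0 0 0 -7 115")

```text
time: 23.07
position: [0.4447, -0.2496, 0.0932]
tool_rot: [-2.38, -2.049, -0.004]
ft_force: [-0.2, 0.5, 0.3]
grip_width: 0.548
grip_force: 0.0
```

```bash
python3 - <<'E'
from h import *
tool()
p=ctrl.get_image("top");save(p,"t5")
print(pose(p,"casing_blue",(.445,-.249),(.011,.03)))
print(pose(p,"casing_bare",(.575,-.411),(.015,.03)))
E
```

```text
t 23.07 pos [ 444.7 -249.6   93.2] closing -8.5 tilt [0.08 0.13] w 47.7 gf 0.0 F [-0.2  0.5  0.3] j7 0.56
(array([ 451.2, -230.5,   22.2,   19.8,   88.2]), np.float64(0.0162), np.int64(68), 0.41)
(array([ 574.7, -410. ,   61.3,   23.5,    1.6]), np.float64(0.0187), np.int64(194), 0.74)
```

View pics/t5.png

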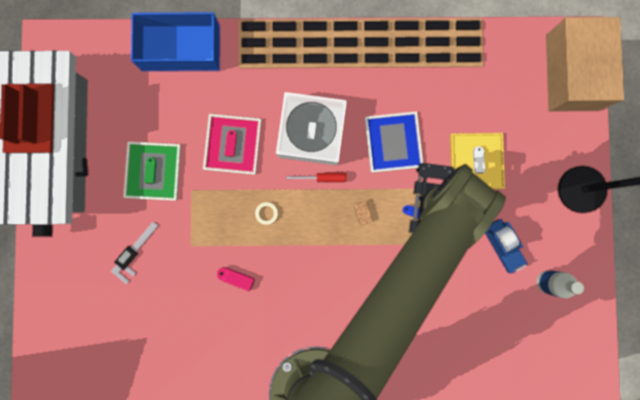

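Silver is in the yellow tray at (479,158), and magenta and green are in theirs. The gripper is over blue, with 11° still to turn.

move_arm(increments="0.5 0 -10 0 0 -6 115; 0 0 -18 0 0 -5 115; 0 0 -20 0 0 0 115; 0 0 -16 0 0 0 115; 0 0 -12 0 0 0 115; 0 0 -7 0 0 0 115; 0 0 -3 0 0 0 115; 0 0 0 0 0 0 115")

```text
time: 23.88
position: [0.4457, -0.2511, 0.0063]
tool_rot: [2.56, 1.821, -0.001]
ft_force: [-0.3, 0.1, -0.2]
grip_width: 0.55
grip_force: 0.0
```

```bash
python3 - <<'E'
from h import *
tool()
E
```

```text
t 23.88 pos [ 445.7 -251.1    6.3] closing -19.2 tilt [-0.01 -0.02] w 47.9 gf 0.0 F [-0.3  0.1 -0.2] j7 0.52
```

move_arm(increments="0 1 0 0 0 0 115; 0 0 0 0 0 0 255; 0 0 0 0 0 0 255; 0 0 0 0 0 0 255; 0 0 0 0 0 0 255; 0 0 0 0 0 0 255; 0 0 0 0 0 0 255; 0 0 0 0 0 0 255")

```text
time: 24.55
position: [0.4459, -0.2495, 0.0066]
tool_rot: [2.56, 1.821, 0.001]
ft_force: [0.0, 0.8, 3.3]
grip_width: 0.269
grip_force: 20.0
```

move_arm(increments="0 0 4 0 0 0 255; 0 0 10 0 0 0 255; 0 0 18 0 0 0 255; 0 0 20 0 0 0 255; 0 0 20 0 0 0 255; 0 0 15 0 0 0 255; 0 0 8 0 0 0 255; 0 0 0 0 0 0 255")

```text
time: 25.22
position: [0.447, -0.2501, 0.1033]
tool_rot: [2.558, 1.819, 0.005]
ft_force: [0.5, -0.3, -0.3]
grip_width: 0.274
grip_force: 20.0
```

move_arm(increments="8 2 0 0 0 -4 255; 14 4 0 0 0 -6 255; 18 5 0 0 0 -7 255; 20 6 0 0 0 -7 255; 20 6 0 0 0 -7 255; 20 6 0 0 0 -7 255; 20 6 0 0 0 -7 255; 20 6 0 0 0 -7 255")

```text
time: 25.88
position: [0.586, -0.2078, 0.0998]
tool_rot: [-3.1, -0.505, 0.003]
ft_force: [-0.4, 0.3, -0.3]
grip_width: 0.275
grip_force: 20.0
```

move_arm(increments="18 5 0 0 0 -7 255; 12 3 0 0 0 -5 255; 6 1 0 0 0 -2 255; 2 0 0 0 0 0 255; 0 0 0 0 0 0 255; 0 0 0 0 0 0 255; 0 0 0 0 0 0 255; 0 0 0 0 0 0 255")

```text
time: 26.55
position: [0.6231, -0.1999, 0.1014]
tool_rot: [-3.138, -0.131, 0.0]
ft_force: [-1.1, 0.4, -0.7]
grip_width: 0.272
grip_force: 20.0
```

```bash
python3 - <<'E'
from h import *
tool()
E
```

```text
t 26.55 pos [ 623.1 -199.9  101.4] closing -85.2 tilt [-0.    0.03] w 23.7 gf 19.999807476997375 F [-1.1  0.4 -0.7] j7 -0.74
```

move_arm(increments="1 0.5 -12 0 0 0 255; 0 0 -20 0 0 0 255; 0 0 -22 0 0 0 255; 0 0 -16 0 0 0 255; 0 0 -10 0 0 0 255; 0 0 -6 0 0 0 255; 0 0 0 0 0 0 255; 0 0 0 0 0 0 255")

```text
time: 27.22
position: [0.6249, -0.1994, 0.0157]
tool_rot: [3.138, 0.132, 0.001]
ft_force: [0.5, 0.0, 0.0]
grip_width: 0.277
grip_force: 20.0
```

move_arm(increments="0 0 -3 0 0 0 255; 0 0 -2 0 0 0 255; 0 0 -1 0 0 0 255; 0 0 0 0 0 0 255; 0 0 0 0 0 0 255; 0 0 0 0 0 0 255; 0 0 0 0 0 0 255; 0 0 0 0 0 0 255")

```text
time: 27.88
position: [0.625, -0.1991, 0.0097]
tool_rot: [3.139, 0.132, 0.001]
ft_force: [1.2, -0.5, 1.2]
grip_width: 0.277
grip_force: 20.0
```

move_arm(increments="0 0 -0.3 0 0 0 255; 0 0 0 0 0 0 190; 0 0 0 0 0 0 170; 0 0 0 0 0 0 115; 0 0 0 0 0 0 115; 0 0 0 0 0 0 115; 0 0 8 0 0 0 115; 0 0 15 0 0 0 115")

```text
time: 28.55
position: [0.6234, -0.1985, 0.0311]
tool_rot: [-3.138, -0.132, 0.005]
ft_force: [-0.0, 0.5, 0.6]
grip_width: 0.532
grip_force: 0.0
```

move_arm(increments="0 0 20 0 0 0 115; 0 0 25 0 0 0 115; 0 0 25 0 0 0 115; 0 0 25 0 0 0 115; -15 0 20 0 0 0 115; -30 0 10 0 0 0 115; -30 0 0 0 0 0 115; -30 0 0 0 0 0 115")

```text
time: 29.22
position: [0.5189, -0.2005, 0.1586]
tool_rot: [3.137, 0.131, 0.002]
ft_force: [-0.5, 0.1, 0.6]
grip_width: 0.552
grip_force: 0.0
```

move_arm(increments="-20 0 0 0 0 0 115; -10 0 0 0 0 0 115; 0 0 0 0 0 0 115; 0 0 0 0 0 0 115; 0 0 0 0 0 0 115; 0 0 0 0 0 0 115; 0 0 0 0 0 0 115; 0 0 0 0 0 0 115")

```text
time: 29.88
position: [0.4901, -0.1993, 0.157]
tool_rot: [3.137, 0.132, -0.001]
ft_force: [1.1, -0.0, 0.0]
grip_width: 0.552
grip_force: 0.0
```

```bash
python3 - <<'E'
from h import *
tool()
p=ctrl.get_image("top");save(p,"t6")
for t,c in (("casing_magenta",(.62,.208)),("casing_green",(.554,.41)),("casing_blue",(.624,-.199)),("casing_bare",(.575,-.41))): print(t,pose(p,t,c,(.015,.03)))
E
```

```text
t 29.88 pos [ 490.1 -199.3  157. ] closing -85.2 tilt [-0.04 -0.1 ] w 48.0 gf 0.0 F [ 1.1 -0.   0. ] j7 -0.95
casing_magenta (array([619.7, 210. ,  63.5,  25.7,  -9.1]), np.float64(0.0189), np.int64(222), 0.57)
casing_green (array([554.6, 409.4,  65.8,  25.6,  -4.2]), np.float64(0.0193), np.int64(244), 0.81)
casing_blue (array([ 622.4, -198.4,   64.2,   24.3,    4.6]), np.float64(0.019), np.int64(225), 0.58)
casing_bare (array([ 576.8, -415.9,   65.1,   21.1,   14.1]), np.float64(0.0199), np.int64(66), 0.66)
```

View pics/t6.png

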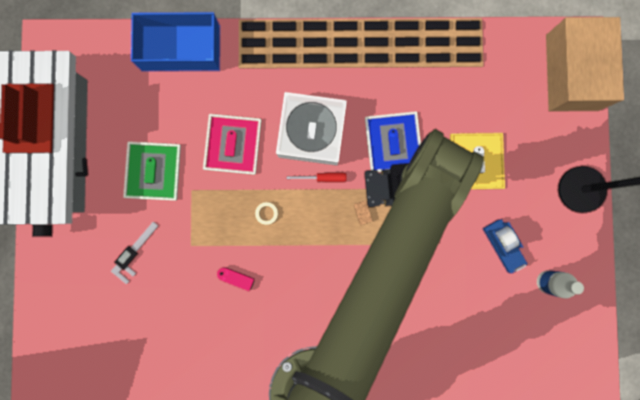

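All four casings are centred in their trays: magenta (231,143), green (152,169), blue (394,141), and silver (479,157), which the arm now partly hides. I'm handing in.

```bash
python3 -c "
from bench import ctrl
print(ctrl.close_job())"
```

```text
the job is handed in; nothing more can be done
None
```

I moved the magenta casing out of the guard first, then green, silver and blue; each is laid flat in the middle of its tray and let go, and the job was handed in after about 30 s of the 104 s allowed.

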